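# Lock out the glass grinder and hold its collar on the spindle flat

### The arm

A 6-joint arm with a two-finger parallel gripper is mounted at the origin on the work surface. World frame = base frame: x ahead of the robot, y to its left, z up, the work surface at z = 0. Lengths are in m, angles in rad, forces in N, time in s.
With the tool pointing down it reaches from about 0.225 to 0.725 m from the base axis. Payload 3.1 kg.
Tool frame: the origin (TCP) lies at the centre of the arm's flange, where the gripper is bolted on; the fingertips stand 173 mm ahead of it and the grasp point (between the pads) lies 155 mm ahead of it (robot.pinch_z is the z of the grasp point in the tool frame, in m); z points along the fingers, y is the line along which they close (so a half turn about z gives the same grasp; the last joint's range is limited). The gripper opens to 85 mm and grips with 20 to 120 N. Pads are 22 mm wide; open, the fingers measure 114 mm over their backs; the gripper's body (76 mm by 85 mm) begins 54 mm behind the grasp point. The pads swing forward as they close: fully open they stand 13 mm farther back than shut.
Start: joints at [-1.394, 0.048, 0.099, 1.622, 0, 1.443], TCP at [0.158, -0.501, 0.405] pointing down, gripper open.
Joint ranges: [-2.91, 2.91], [-0.99, 1.94], [-1.21, 1.42], [-2.12, 2.29], [-1.49, 1.47], [-3.14, 3.14]. Speed limits (rad/s): [2.79, 2.79, 3.14, 3.14, 3.14, 3.14].

### API

Orientations are given as a unit quaternion [x, y, z, w].
In Python, from station import monitor, vision, robot, nets gives the robot as it stands.
- The arm moves only by the shell command python3 -m inch 'ROWS' [OPENING]. ROWS is JSON, a list of rows, each an object of numbers: "dx", "dy", "dz": the shift along the tool's x, y, z in mm; "wx", "wy", "wz": the turn, a rotation vector about the tool's x, y, z in rad. In form: [{"dx": .., "dy": .., "dz": .., "wx": .., "wy": .., "wz": ..}, ...]. A call has 1 to 5 rows; each row is the pose to reach, as a shift and turn from the pose commanded when the call began, along the tool's axes at that moment; what a row does not reach only later rows make up. A row lasts 1/8 s, in which the tool goes at most 62.5 mm and 10.7 degrees, less where a joint would pass 70% of its speed; a pose out of reach is approached as far as the arm can. A call with a gripper value outside its range is refused whole. OPENING is the finger opening in mm, from 0 to 85.4, set as the call begins (- or left out, the last holds). The fingers move at their own pace and stop on an object; the grip force is fixed at half the most. Time passes only in rows, so rows that repeat a pose let the fingers close. It gives the time, the measured TCP pose, the force, the opening and the grip force at its end, in the units of the state.
- monitor.state(): the state, without advancing time (a new reading comes with each control period).
- vision.snapshot(name): name is "side" or "top"; returns a dict with "color" (480x640x3 uint8, blue, green, red), "K" (3x3 intrinsics, pixels), "distortion" ([k1, k2, p1, p2, k3] as OpenCV has them; the pictures are not rectified), "world_from_camera" (4x4, takes a point from camera to world coordinates). Camera axes: x right, y down, z forward; pixel columns grow to the right and rows downward; lengths in m; the calibration is good to about 2 mm. A picture is of the moment at which its call begins. There is no depth.
- robot.close_job(): hands the job in; it is judged then, once.
Trained networks look in a picture, given as the dict that the camera call returned (one of the last four; its "shot" number tells which), for a name from the list of things; names that differ only in an ending like _2 or _b are one class to them, and where a whole thing is asked for, a point or a joint stands for the part that bears it (a point fixed in the world has none). Each returns a list of dicts, best first, with "conf" (0 to 1); they miss things now and then, are a little off and sometimes report something else, mostly with a low value. They report only what shows in the picture. A call takes as long as a camera call. They do not tell look-alikes from the thing itself.
- nets.trace(thing, picture): "pixels" (480x640 bool, what is visible of it) and "bbox" ([left, top, right, bottom] in pixels, round what is visible of it).
The state is a dict: "time": time; "qpos": joint angles; "joint_velocities": joint speeds; "effort": joint torques, N m; "eef_pos": TCP position; "eef_rot": TCP orientation; "force": force on the tool from outside, world axes, zero at the start; "moment": the same for the moment, N m; "gripper_width": opening from 0.0 (shut) to 1.0 (fully open); "gripper_force": force on a finger pad.
Only numpy, scipy, OpenCV 4.12 (cv2) and the standard library are available. Lean on these libraries where they do the work, as an engineer would, in place of code of your own. Each camera call takes 0.05 s, during which the arm holds its last target. There are 200 camera calls.

### The job

Make the glass grinder safe by pressing the large round stop key right down, letting it up, then pressing the small round brake-release key right down, one key at a time, without pressing the square start key. Then take the upright D-shaped spindle between the fingers and turn it until you feel its flat squarely facing the slot in the splash guard, and after that lower the loose square collar over it with its set-screw on that flat. Press the collar level down until the sprung seat is fully down, and finish while still holding it there, gripped and pressed down, so that a colleague can tighten the screw; leave everything else on the bench where it is.

Things in the scene. Friction and masses are not known exactly. Their poses are not given: they have to be found in the camera images.
- stop_top (a point): Centre of the upper face of the large round STOP key, 52 mm above the table when up. Round head 32 mm across, black; the housing round it is 48 mm across and its top lies 10 mm below the key's. Pressed straight down 6 mm: 1.5 N to start, 5 N fully down, springs back. The three keys stand in a row on one grey box, 50 mm apart; their order differs from run to run.
- brake_top (a point): Centre of the upper face of the small round BRAKE-RELEASE key, 52 mm above the table when up. Round head 18 mm across, black; housing 34 mm across, top 10 mm below the key's. Pressed straight down 6 mm: 1.5 N to start, 5 N fully down, springs back. The three keys stand in a row on one grey box, 50 mm apart; their order differs from run to run.
- start_top (a point): Centre of the upper face of the square START key (not to be pressed), 52 mm above the table when up. Square head 26 mm, black. Pressed straight down 6 mm: 1.5 N to start, 5 N fully down, springs back. The three keys stand in a row on one grey box, 50 mm apart; their order differs from run to run.
- stop (a joint): Travel of the stop key: 0 up, 0.006 m fully down.
- brake (a joint): Travel of the brake-release key: 0 up, 0.006 m fully down.
- start (a joint): Travel of the start key: 0 up, 0.006 m fully down.
- grinder: Low grey bench grinder, fixed, 180 x 180 mm, deck 55 mm above the table; aluminium splash guard round its edge, top at 75 mm. Origin on the table under the spindle's axis; z up. Its -x axis points from the spindle to the only slot in the guard (60 mm wide, roughly on the robot's side).
- spindle_top (a point): Centre, on the axis, of the top of the upright steel spindle in the grinder's middle, 125 mm above the table. A D-bar: 26 mm diameter with one flat along its whole height, 8 mm from the axis (21 mm across flat and back); top 4 mm bevelled. x axis: outward direction of the flat, turning with the spindle; z up. 42 mm of it stand clear above the seat.
- spindle (a joint): Turn of the spindle about its upright axis, rad, positive anticlockwise from above; 0 = flat squarely facing the slot. Starts between 0.6 and 1.5: turn it clockwise to reach 0. Light friction (0.06 N m): it stays where it is left. Range -3.1 to 3.1.
- seat_top (a point): Centre of the upper face of the sprung seat, a dark steel round shoulder 38 mm across round the foot of the spindle, 83 mm above the table when up. The collar rests on it.
- seat (a joint): How far the seat is pushed down: 0 up, 0.008 m fully down on its stop. Spring: 3 N to start, 8 N at fully down; rises when let go.
- collar_center (a point): Centre, half-way up, of the loose square steel collar: 42 x 42 mm, 24 mm tall, about 0.2 kg, lying flat on the table, z up; 29 mm round bore right through along z. Its x axis points out through the face that carries the set-screw. The faces towards +y and -y are plain and can be gripped (42 mm apart).
- collar: The same collar; origin under its centre, at its lower face, same axes.
- spacer: plain round steel ring, 42 mm outside, 29 mm bore, 16 mm tall, without a screw; origin under its centre; a bystander, to be left where it is
- brick_a: firebrick offcut 65 x 50 x 45 mm; a bystander, to be left where it is
- brick_b: firebrick offcut 60 x 45 x 40 mm; a bystander, to be left where it is
- brick_c: firebrick offcut 65 x 50 x 45 mm; a bystander, to be left where it is
- slate: dark flat slate shard, about 70 x 56 x 13 mm; a bystander, to be left where it is
- frit_jar: lidded jar, 56 mm across, 85 mm tall; a bystander, to be left where it is
- tub: open white tub 100 x 130 x 50 mm; a bystander, to be left where it is
- screw (a point): Outer end of the set-screw's head (10 mm across, sticks 8 mm out of the face), 29 mm from the collar's centre along its +x, half-way up; same axes as the collar. The screw's tip, 6 mm wide, sticks into the bore to 10 mm from the centre, so the collar passes over the spindle only with the screw on the flat.
Mind the look-alikes: they are no part of the job. Leave any purple look-alike of the collar alone.

How it is judged:
On the way, in this order (a step that is already met when the one before it is completed fails the run):
1. the stop key is pressed down, the other keys up (value of joint stop above 0.0045 m and value of joint each of brake, start below 0.002 m), for 0.1 s.
2. the brake-release key is pressed down, the other keys up (value of joint brake above 0.0045 m and value of joint each of stop, start below 0.002 m), for 0.1 s.
3. the fingers grip the bare spindle with its flat facing the slot (within 0.15 rad) (value of joint spindle between -0.15 and 0.15 rad and contact force between the fingers and spindle above 2 N and horizontal distance between collar_center and spindle_top above 0.06 m), for 0.2 s.
At the end, for the whole second after the job is handed in: The collar is round the spindle (centres within 4 mm), level within 0.1 rad, set-screw on the flat (within 0.2 rad), the flat facing the slot within 0.2 rad; the fingers hold the collar (over 5 N) and keep the seat pushed down more than 5.5 of its 8 mm; collar at rest, all keys up (value of joint seat above 0.0055 m and contact force between the fingers and collar above 5 N and horizontal distance between collar_center and spindle_top below 0.004 m and angle between collar_center's own z axis and vertical below 0.1 rad and angle between the x axis of collar_center and the x axis of spindle_top, either way round below 0.2 rad and x of screw in the frame of spindle_top above 0.015 m and value of joint spindle between -0.2 and 0.2 rad and value of joint each of stop, brake, start below 0.002 m and linear speed of collar below 0.02 m/s); the arm keeps its last pose, push and grip.
It fails at once if the start key is pressed (value of joint start above 0.003 m).
It fails at once if two keys are down together (value of joint each of stop, brake above 0.003 m).
It fails at once if a bystander is moved more than 25 mm (distance of any of spacer, brick_a, brick_b, brick_c, slate, frit_jar, tub from where it was at the start of the episode above 0.025 m).
It also fails if it takes over 72 s, if anything falls off the work surface, if the arm or the gripper's body presses on something with over 40 N, if the wrist force passes 120 N, or if a joint passes its speed limit or range.

## Working session

There is one attempt and no reset: what is moved stays moved. The work goes in short steps, Python scripts to look and compute and a shell command to move; the robot and the scene stay as the last step left them, time stands still between calls to the robot, and variables do not carry over. Pictures are saved under pics/ and viewed, at most 10 in all, crops included, and the job is handed in when it is done.

```bash
ls; mkdir -p pics; python3 - <<'E'
from station import monitor, vision, robot, nets
import cv2, pickle
s=monitor.state(); print(s)
for n in("top","side"):
    p=vision.snapshot(n); cv2.imwrite(f"pics/{n}0.png",p["color"]); pickle.dump(p,open(f"{n}0.pkl","wb"))
    print(n,p["K"],p["distortion"],p["world_from_camera"])
    for t in["stop_top","brake_top","start_top","grinder","spindle_top","collar","spacer","screw","seat_top"]:
        try: print(t,[(round(d["conf"],2),d["bbox"]) for d in nets.trace(t,p)])
        except Exception as e: print(t,e)
print(robot.pinch_z)
E
```

```text
pics
{'time': 0.0, 'qpos': array([-1.39382361e+00,  4.87753828e-02,  9.75906717e-02,  1.62199670e+00,
        1.54018716e-05,  1.44299373e+00]), 'joint_velocities': array([ 1.31224373e-03, -5.16699942e-04,  2.94827886e-04,  7.67824240e-04,
        4.58066433e-04, -9.31027271e-05]), 'effort': array([ 1.98812495e-04, -3.38781023e+01,  3.20015860e+01,  2.01104488e-02,
       -2.00644972e-04, -6.89236998e-06]), 'eef_pos': array([ 0.15749462, -0.50060983,  0.40350026]), 'eef_rot': array([ 9.88410752e-01,  1.51798430e-01, -2.16171075e-05, -1.19236873e-03]), 'force': array([-0.35717737,  0.66099571,  0.27835361]), 'moment': array([-0.06501553,  0.00735379, -0.03770607]), 'gripper_force': 0.0, 'gripper_width': 0.9989996471111683}
top [[611.61360876   0.         328.10241618]
 [  0.         611.61360876 235.8124763 ]
 [  0.           0.           1.        ]] [-0.0171364  0.         0.         0.         0.       ] [[ 1.36324855e-02 -9.90574619e-01  1.36294091e-01  3.77200045e-01]
 [-9.99799301e-01 -1.55050134e-02 -1.26867075e-02  4.11757306e-04]
 [ 1.46803721e-02 -1.36093785e-01 -9.90587184e
[... 1067 characters left out ...]
 -0.62776151  0.67133625]
 [ 0.          0.          0.          1.        ]]
stop_top [(0.61, [334.2, 194.4, 342.4, 205.6])]
brake_top []
start_top [(0.64, [333.5, 183.8, 342.0, 195.1])]
grinder [(0.92, [265.7, 212.3, 373.3, 300.7])]
spindle_top [(0.78, [320.6, 219.7, 332.7, 241.1]), (0.7, [322.3, 412.5, 356.3, 459.0])]
collar [(0.66, [318.4, 419.3, 358.9, 459.3]), (0.58, [338.8, 366.5, 370.2, 409.8])]
spacer [(0.9, [250.6, 358.0, 271.8, 382.2]), (0.43, [321.4, 220.3, 335.3, 241.1])]
screw [(0.8, [319.2, 417.5, 355.3, 456.0]), (0.7, [161.1, 263.0, 234.8, 327.5]), (0.6, [339.6, 369.3, 373.4, 404.7])]
seat_top [(0.73, [273.9, 168.1, 297.4, 204.3]), (0.66, [317.7, 239.4, 337.7, 251.6])]
0.1547
```

```bash
python3 - <<'E'
import cv2
a=cv2.imread("pics/top0.png");b=cv2.imread("pics/side0.png")
cv2.imwrite("pics/t1.png",cv2.resize(a[80:320,120:500],None,fx=2.1,fy=2.1,interpolation=cv2.INTER_CUBIC))
cv2.imwrite("pics/s1.png",cv2.resize(b[120:470,100:500],None,fx=1.7,fy=1.7,interpolation=cv2.INTER_CUBIC))
E
```

```text
(no output)
```

View pics/t1.png

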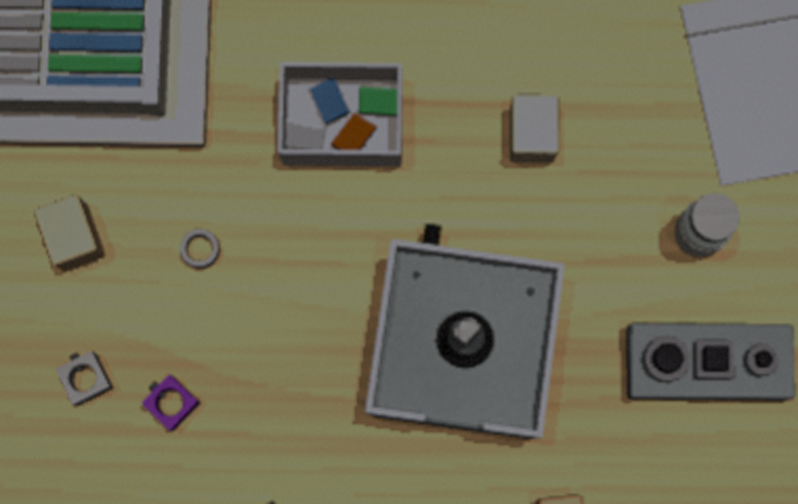

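View pics/s1.png

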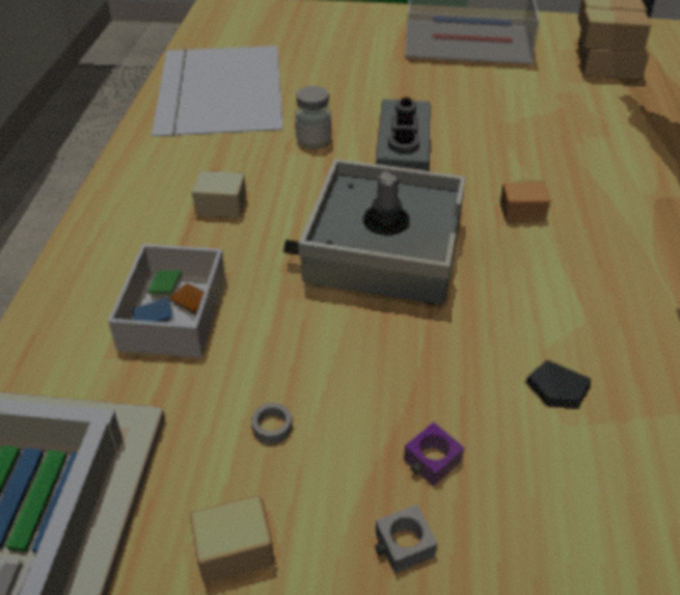

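Top view (full-image pixels): the stop key is at (438,250), start at (460,250), brake at (483,251), the spindle at (342,237) and the slot at about (336,280). Candidates for the collar are the grey square at (160,260) with its screw at (155,250), the purple square at (201,272) and the round spacer ring at (215,198). I choose the grey square at (160,260), and will measure it and check it in a close crop.

```bash
cat > h.py <<'E'
import cv2, numpy as np, pickle
def ray(p,uv):
    u=cv2.undistortPoints(np.array([[uv]],float),p["K"],np.array(p["distortion"]))[0,0]
    T=p["world_from_camera"]; return T[:3,3],T[:3,:3]@np.array([u[0],u[1],1])
def atz(p,uv,z):
    o,d=ray(p,uv); return (o+d*(z-o[2])/d[2])[:2]
def proj(p,X):
    T=np.linalg.inv(p["world_from_camera"]); 
    return cv2.projectPoints(np.atleast_2d(np.array(X,float)),cv2.Rodrigues(T[:3,:3])[0],T[:3,3],p["K"],np.array(p["distortion"]))[0][:,0]
def tri(a,ua,b,ub):
    A=np.zeros((3,3));r=np.zeros(3)
    for p,u in((a,ua),(b,ub)):
        o,d=ray(p,u);d/=np.linalg.norm(d);M=np.eye(3)-np.outer(d,d);A+=M;r+=M@o
    return np.linalg.solve(A,r)
E
python3 - <<'E'
from h import *
t=pickle.load(open("top0.pkl","rb"));s=pickle.load(open("side0.pkl","rb"))
def crop(p,c,h,size): 
    x,y=c;return cv2.resize(p["color"][y-h:y+h,x-h:x+h],(size,size),interpolation=cv2.INTER_CUBIC)
r1=np.hstack([crop(t,(160,260),20,266),crop(t,(340,238),25,266),crop(t,(460,250),33,266)])
r2=np.hstack([crop(s,(339,438),26,266),crop(s,(327,238),26,266),crop(s,(338,195),30,266)])
cv2.imwrite("pics/c1.png",np.clip(np.vstack([r1,r2])*1.6,0,255).astype(np.uint8))
for n,uv,z in[("stop",(438.1,250),.052),("start",(460.5,250.5),.052),("brake",(483.3,251),.052),("spindle",(342,237),.125),("collar",(160,260),.024),("screw",(155.7,250),.012),("slot",(336.2,280.5),.075),("slotL",(322.4,277.6),.075),("slotR",(350.5,283.8),.075)]:
    print(n,atz(t,uv,z).round(4))
for n,c in[("tl",(308,196.5)),("tr",(387,206)),("br",(376.5,287)),("bl",(296,277))]: print(n,atz(t,c,.075).round(4))
E
```

```text
stop [ 0.5312 -0.2562]
start [ 0.5308 -0.3052]
brake [ 0.5305 -0.3551]
spindle [ 0.5465 -0.0441]
collar [0.5028 0.3529]
screw [0.5262 0.3668]
slot [ 0.4602 -0.0346]
slotL [ 0.4659 -0.0053]
slotR [ 0.4536 -0.065 ]
tl [0.6403 0.0283]
tr [ 0.6223 -0.1423]
br [ 0.4477 -0.1201]
bl [0.4663 0.0506]
```

View pics/c1.png

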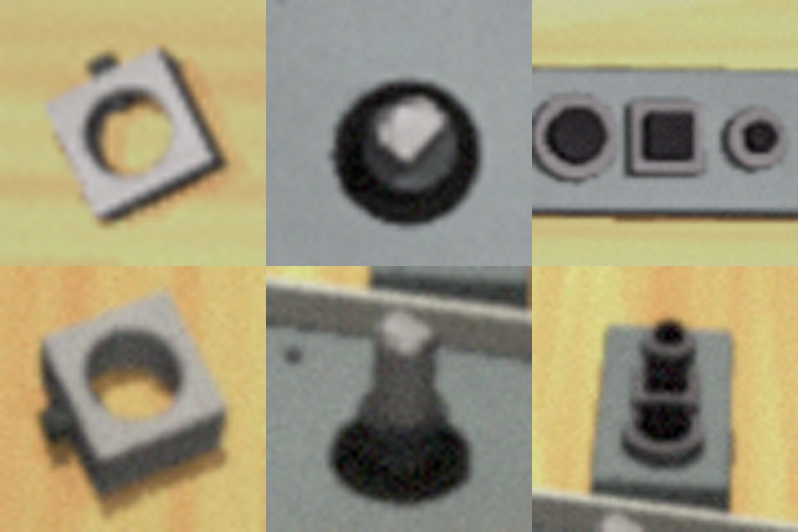

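The close crops confirm that the grey square steel collar, with its screw stub at the upper left, is the real one. Along the box towards −y the keys run large round stop, square start, small round brake, 50 mm apart as described. The spindle's flat faces the lower right in the top view, so the spindle stands at about 0.95 rad.

```bash
cat > go.py <<'E'
import sys, numpy as np
from scipy.spatial.transform import Rotation as R
from station import monitor
def go(x,y,z,psi):
    s=monitor.state(); Rc=R.from_quat(s["eef_rot"]); a=np.radians(psi)
    Rt=R.from_matrix(np.array([[np.cos(a),np.sin(a),0],[np.sin(a),-np.cos(a),0],[0,0,-1]]))
    d=Rc.inv().apply(np.array([x,y,z])-s["eef_pos"])*1000; w=(Rc.inv()*Rt).as_rotvec()
    X=Rc.apply([1,0,0])
    print("t",round(s["time"],2),"pos",s["eef_pos"].round(4),"psi",round(np.degrees(np.arctan2(X[1],X[0])),2),"tilt",Rc.apply([0,0,1]).round(4),"F",s["force"].round(2),"M",s["moment"].round(3),"gw",round(s["gripper_width"]*85.4,2),"gf",round(s["gripper_force"],1),"j6",round(np.degrees(s["qpos"][5]),1))
    print("d",d.round(1),"w",w.round(3))
if __name__=="__main__": go(*map(float,sys.argv[1:]))
E
python3 go.py .531 -.257 .30 83
python3 - <<'E'
from h import *
from scipy.optimize import least_squares
t=pickle.load(open("top0.pkl","rb"));s=pickle.load(open("side0.pkl","rb"))
# collar top-face rectangle: top cam corners (pixel), side cam corners
ct=np.array([[48,103],[162,50],[213,160],[99,212]])/6.65+[140,240]
cs=np.array([[44,342-266],[163,292-266],[223,410-266],[98,460-266]])/(266/52)+[313,412]
for p,c in((t,ct),(s,cs)):
    W=np.array([atz(p,u,.024) for u in c]); e=np.roll(W,-1,0)-W
    print(W.mean(0).round(4),np.linalg.norm(e,axis=1).round(4),np.degrees(np.arctan2(e[:,1],e[:,0])).round(1))
print("seat",atz(t,(141/5.32+315,152/5.32+213),.083),atz(s,((400-266)/(266/52)+301,(458-266)/(266/52)+212),.083))
print("spindle top side",atz(s,((406-266)/(266/52)+301,(328-266)/(266/52)+212),.125))
o=(.545,-.045)
for f in (-140,-133,-125):
  print(f,[atz.__name__])
E
```

```text
t 1.0 pos [ 0.1575 -0.5008  0.4047] psi 17.46 tilt [ 0. -0. -1.] F [-0.35  0.27  0.38] M [ 0.007 -0.037  0.02 ] gw 85.26 gf 0.0 j6 82.7
d [ 429.4 -120.5  104.7] w [ 0.     0.    -1.144]
[0.5034 0.3538] [0.0412 0.0409 0.0409 0.0405] [ -63.6 -152.8  115.8   27.6]
[0.5035 0.3601] [0.0404 0.0413 0.0404 0.0398] [-150.8  117.    27.2  -63.1]
seat [ 0.54242119 -0.04468907] [ 0.54387693 -0.00605592]
spindle top side [ 0.54472641 -0.0372622 ]
-140 ['atz']
-133 ['atz']
-125 ['atz']
```

```bash
python3 -m inch '[{"dx":90,"dy":-25,"wz":-0.23},{"dx":180,"dy":-50,"wz":-0.46},{"dx":270,"dy":-75,"dz":20,"wz":-0.69},{"dx":360,"dy":-100,"dz":50,"wz":-0.92},{"dx":429,"dy":-120,"dz":100,"wz":-1.14}]' 0; python3 go.py .531 -.257 .235 83
```

```text
t 1.0 pos [ 0.1575 -0.5008  0.4047] psi 17.46 tilt [ 0. -0. -1.] F [-0.35  0.27  0.38] M [ 0.007 -0.037  0.02 ] gw 85.26 gf 0.0 j6 82.7
d [ 429.4 -120.5  169.7] w [ 0.     0.    -1.144]invalid input at $[0]: expected keys dx, dy, dz, wx, wy, wz
```

```bash
python3 -m inch '[{"dx":90,"dy":-25,"dz":0,"wx":0,"wy":0,"wz":-0.23},{"dx":180,"dy":-50,"dz":0,"wx":0,"wy":0,"wz":-0.46},{"dx":270,"dy":-75,"dz":20,"wx":0,"wy":0,"wz":-0.69},{"dx":360,"dy":-100,"dz":50,"wx":0,"wy":0,"wz":-0.92},{"dx":429,"dy":-120,"dz":100,"wx":0,"wy":0,"wz":-1.14}]' 0; python3 go.py .531 -.257 .235 83
```

```text
time: 1.62
eef_pos: [0.4159, -0.3329, 0.3608]
eef_rot: [0.811, 0.585, 0.0, 0.002]
force: [0.1, -0.5, 0.6]
gripper_width: -0.0
gripper_force: 0.0
t 1.62 pos [ 0.4159 -0.3329  0.3608] psi 71.54 tilt [ 0.0023 -0.0025 -1.    ] F [ 0.09 -0.48  0.57] M [-0.037  0.013  0.007] gw -0.03 gf 0.0 j6 62.6
d [108.6  84.8 125.8] w [ 0.003  0.002 -0.2  ]
```

```bash
python3 -m inch '[{"dx":50,"dy":40,"dz":40,"wx":0,"wy":0,"wz":-0.1},{"dx":108,"dy":84,"dz":85,"wx":0,"wy":0,"wz":-0.2},{"dx":108,"dy":84,"dz":112,"wx":0,"wy":0,"wz":-0.2},{"dx":108,"dy":84,"dz":112,"wx":0,"wy":0,"wz":-0.2}]' 0; python3 go.py .531 -.257 .225 83
```

```text
time: 2.12
eef_pos: [0.528, -0.256, 0.2425]
eef_rot: [0.75, 0.662, -0.001, -0.005]
force: [-0.8, -0.2, 0.0]
gripper_width: 0.003
gripper_force: 0.0
t 2.12 pos [ 0.528  -0.256   0.2425] psi 82.85 tilt [-0.0084  0.0056 -0.9999] F [-0.83 -0.17  0.01] M [ 0.011  0.062 -0.056] gw 0.23 gf 0.0 j6 64.7
d [-0.7  3.3 17.5] w [-0.009 -0.005 -0.003]
```

```bash
python3 -m inch '[{"dx":0,"dy":1,"dz":14,"wx":0,"wy":0,"wz":0},{"dx":0,"dy":1,"dz":21,"wx":0,"wy":0,"wz":0},{"dx":0,"dy":1,"dz":24,"wx":0,"wy":0,"wz":0},{"dx":0,"dy":1,"dz":24,"wx":0,"wy":0,"wz":0}]' 0; python3 go.py .531 -.257 .225 83
```

```text
time: 2.62
eef_pos: [0.5291, -0.2598, 0.225]
eef_rot: [0.751, 0.66, -0.0, 0.001]
force: [-1.3, -1.2, 1.7]
gripper_width: 0.002
gripper_force: 0.8
t 2.62 pos [ 0.5291 -0.2598  0.225 ] psi 82.56 tilt [ 6.0e-04 -1.3e-03 -1.0e+00] F [-1.31 -1.23  1.67] M [-0.02   0.263  0.026] gw 0.14 gf 0.8 j6 64.8
d [ 3.   1.5 -0.1] w [ 0.001  0.001 -0.008]
```

```bash
python3 -m inch '[{"dx":2,"dy":1,"dz":5,"wx":0,"wy":0,"wz":0},{"dx":2,"dy":1,"dz":7,"wx":0,"wy":0,"wz":0},{"dx":2,"dy":1,"dz":7,"wx":0,"wy":0,"wz":0}]' 0; python3 go.py .531 -.257 .225 83
```

```text
time: 3.0
eef_pos: [0.5311, -0.2579, 0.2194]
eef_rot: [0.751, 0.66, -0.0, 0.002]
force: [-3.4, -1.0, 8.2]
gripper_width: -0.002
gripper_force: 4.3
t 3.0 pos [ 0.5311 -0.2579  0.2194] psi 82.61 tilt [ 0.0018 -0.0034 -1.    ] F [-3.42 -1.03  8.24] M [-0.305  0.744  0.04 ] gw -0.13 gf 4.3 j6 65.0
d [ 0.9 -0.2 -5.6] w [ 0.002  0.003 -0.007]
```

```bash
python3 -m inch '[{"dx":0,"dy":0,"dz":1,"wx":0,"wy":0,"wz":0},{"dx":0,"dy":0,"dz":1,"wx":0,"wy":0,"wz":0},{"dx":0,"dy":0,"dz":-25,"wx":0,"wy":0,"wz":0},{"dx":-50,"dy":5,"dz":-25,"wx":0,"wy":0,"wz":0},{"dx":-97,"dy":11,"dz":-22,"wx":0,"wy":0,"wz":0}]' 0; python3 -m inch '[{"dx":0,"dy":0,"dz":0,"wx":0,"wy":0,"wz":0},{"dx":0,"dy":0,"dz":0,"wx":0,"wy":0,"wz":0}]';  python3 go.py .531 -.356 .225 83
```

```text
time: 3.62
eef_pos: [0.5299, -0.3552, 0.2398]
eef_rot: [0.75, 0.661, 0.001, 0.001]
force: [1.4, 0.1, 0.6]
gripper_width: -0.002
gripper_force: 0.0
time: 3.88
eef_pos: [0.5291, -0.3543, 0.2382]
eef_rot: [0.751, 0.66, 0.0, -0.001]
force: [0.0, 0.4, 0.0]
gripper_width: -0.001
gripper_force: 0.0
t 3.88 pos [ 0.5291 -0.3543  0.2382] psi 82.63 tilt [-5.0e-04  1.9e-03 -1.0e+00] F [0.01 0.4  0.02] M [ 0.033  0.024 -0.038] gw -0.07 gf 0.0 j6 57.5
d [-1.5  2.1 13.2] w [-0.001 -0.002 -0.006]
```

```bash
python3 -m inch '[{"dx":-1.5,"dy":2,"dz":11,"wx":0,"wy":0,"wz":0},{"dx":-1.5,"dy":2,"dz":16,"wx":0,"wy":0,"wz":0},{"dx":-1.5,"dy":2,"dz":20,"wx":0,"wy":0,"wz":0},{"dx":-1.5,"dy":2,"dz":21,"wx":0,"wy":0,"wz":0},{"dx":-1.5,"dy":2,"dz":21,"wx":0,"wy":0,"wz":0}]' 0; python3 go.py .531 -.356 .225 83
```

```text
time: 4.5
eef_pos: [0.5312, -0.3556, 0.2195]
eef_rot: [0.751, 0.661, 0.001, 0.0]
force: [-1.5, 3.0, 7.4]
gripper_width: -0.002
gripper_force: 3.3
t 4.5 pos [ 0.5312 -0.3556  0.2195] psi 82.69 tilt [ 1.1e-03  9.0e-04 -1.0e+00] F [-1.54  2.97  7.43] M [ 0.66   0.186 -0.012] gw -0.2 gf 3.3 j6 57.5
d [-0.4 -0.2 -5.5] w [ 0.001 -0.001 -0.005]
```

```bash
python3 -m inch '[{"dx":0,"dy":0,"dz":1,"wx":0,"wy":0,"wz":0},{"dx":0,"dy":0,"dz":1,"wx":0,"wy":0,"wz":0},{"dx":0,"dy":0,"dz":-60,"wx":0,"wy":0,"wz":0},{"dx":40,"dy":-4,"dz":-105,"wx":0,"wy":0,"wz":-0.1},{"dx":90,"dy":-8,"dz":-120,"wx":0,"wy":0,"wz":-0.28}]' 60;  python3 go.py .544 -.045 .34 137
```

```text
time: 5.12
eef_pos: [0.5348, -0.2663, 0.3413]
eef_rot: [0.65, 0.76, 0.0, 0.003]
force: [0.5, 0.7, -0.3]
gripper_width: 0.701
gripper_force: 0.0
t 5.12 pos [ 0.5348 -0.2663  0.3413] psi 98.87 tilt [ 0.0041 -0.0031 -1.    ] F [ 0.52  0.69 -0.32] M [ 0.011 -0.098 -0.023] gw 59.87 gf 0.0 j6 48.2
d [217.3  43.2   0.7] w [ 0.002  0.005 -0.666]
```

```bash
python3 -m inch '[{"dx":55,"dy":11,"dz":0,"wx":0,"wy":0,"wz":-0.17},{"dx":110,"dy":22,"dz":0,"wx":0,"wy":0,"wz":-0.34},{"dx":165,"dy":33,"dz":0,"wx":0,"wy":0,"wz":-0.5},{"dx":216,"dy":43,"dz":0,"wx":0,"wy":0,"wz":-0.66},{"dx":216,"dy":43,"dz":0,"wx":0,"wy":0,"wz":-0.66}]' 60;  python3 go.py .544 -.045 .28 137; python3 - <<'E'
from h import *
from station import vision
for n in("top","side"):
    p=vision.snapshot(n);pickle.dump(p,open(n+"1.pkl","wb"))
t=p["color"] if 0 else pickle.load(open("top1.pkl","rb"))["color"][170:310,260:420]
s=p["color"][150:310,250:400]
cv2.imwrite("pics/g1.png",np.hstack([cv2.resize(t,(400,350)),cv2.resize(s,(328,350))]))
E
```

```text
time: 5.75
eef_pos: [0.5439, -0.0427, 0.3371]
eef_rot: [0.368, 0.93, -0.0, -0.001]
force: [-0.8, -0.2, -0.1]
gripper_width: 0.706
gripper_force: 0.0
t 5.75 pos [ 0.5439 -0.0427  0.3371] psi 136.84 tilt [-2.3e-03  9.0e-04 -1.0e+00] F [-0.82 -0.17 -0.07] M [0.015 0.001 0.041] gw 60.28 gf 0.0 j6 31.6
d [-1.8 -1.6 57.1] w [-0.001 -0.002 -0.003]
```

View pics/g1.png

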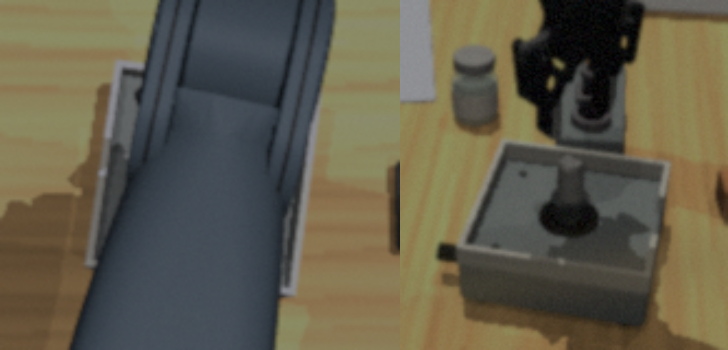

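The side view shows the open fingers above the spindle, which stands at crop pixel (570,180), clear of the guard. I'll descend.

```bash
python3 -m inch '[{"dx":-1,"dy":-1,"dz":30,"wx":0,"wy":0,"wz":0},{"dx":-1.8,"dy":-1.5,"dz":60,"wx":0,"wy":0,"wz":0},{"dx":-1.8,"dy":-1.5,"dz":75,"wx":0,"wy":0,"wz":0},{"dx":-1.8,"dy":-1.5,"dz":75,"wx":0,"wy":0,"wz":0}]' 60;  python3 go.py .544 -.045 .262 137; python3 - <<'E'
from h import *
from station import vision
p=vision.snapshot("side");pickle.dump(p,open("side2.pkl","wb"))
cv2.imwrite("pics/g2.png",cv2.resize(p["color"][180:280,270:390],None,fx=5,fy=5,interpolation=cv2.INTER_CUBIC))
E
```

```text
time: 6.35
eef_pos: [0.544, -0.0493, 0.2614]
eef_rot: [0.371, 0.928, -0.0, -0.002]
force: [0.2, -0.1, 0.4]
gripper_width: 0.703
gripper_force: 0.0
t 6.35 pos [ 0.544  -0.0493  0.2614] psi 136.39 tilt [-3.5e-03  5.0e-04 -1.0e+00] F [ 0.23 -0.06  0.39] M [ 0.006 -0.053 -0.019] gw 60.0 gf 0.0 j6 31.4
d [ 3.   3.1 -0.6] w [-0.002 -0.003 -0.011]
```

View pics/g2.png

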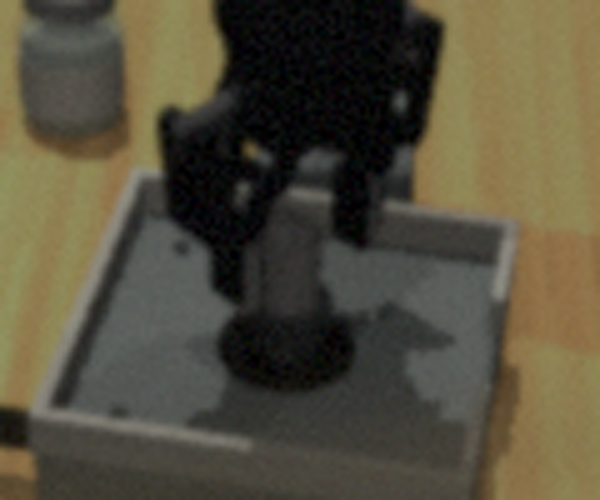

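The fingers straddle the spindle, with the left fingertip at crop (235,270), the right one at (355,220) and the spindle at (290,250). I'll let the arm settle, correct the offset, and close part-way first.

```bash
python3 -m inch '[{"dx":0,"dy":0,"dz":0,"wx":0,"wy":0,"wz":0},{"dx":0,"dy":0,"dz":0,"wx":0,"wy":0,"wz":0}]' 36;  python3 go.py .544 -.045 .262 137; python3 -m inch '[{"dx":0,"dy":0,"dz":0,"wx":0,"wy":0,"wz":0}]' 36;python3 go.py .544 -.045 .262 137
```

```text
time: 6.65
eef_pos: [0.5454, -0.0486, 0.2645]
eef_rot: [0.371, 0.929, 0.0, 0.001]
force: [-0.2, 0.2, 0.1]
gripper_width: 0.418
gripper_force: 0.0
t 6.65 pos [ 0.5454 -0.0486  0.2645] psi 136.49 tilt [ 2.6e-03 -6.0e-04 -1.0e+00] F [-0.23  0.2   0.1 ] M [0.047 0.046 0.029] gw 35.74 gf 0.0 j6 31.4
d [3.5 1.7 2.5] w [ 0.001  0.002 -0.009]
time: 6.78
eef_pos: [0.5451, -0.0485, 0.2638]
eef_rot: [0.371, 0.929, 0.0, 0.001]
force: [-1.2, 0.9, -0.7]
gripper_width: 0.421
gripper_force: 0.0
t 6.78 pos [ 0.5451 -0.0485  0.2638] psi 136.5 tilt [ 1.5e-03 -4.0e-04 -1.0e+00] F [-1.23  0.95 -0.66] M [0.034 0.011 0.047] gw 35.98 gf 0.0 j6 31.4
d [3.2 1.8 1.8] w [ 0.001  0.001 -0.009]
```

```bash
python3 -m inch '[{"dx":3,"dy":4,"dz":0,"wx":0,"wy":0,"wz":0},{"dx":3,"dy":4,"dz":0,"wx":0,"wy":0,"wz":0},{"dx":3,"dy":4,"dz":0,"wx":0,"wy":0,"wz":0}]' 36;  python3 go.py .544 -.045 .262 137; python3 -m inch '[{"dx":0,"dy":0,"dz":0,"wx":0,"wy":0,"wz":0},{"dx":0,"dy":0,"dz":0,"wx":0,"wy":0,"wz":0},{"dx":0,"dy":0,"dz":0,"wx":0,"wy":0,"wz":0},{"dx":0,"dy":0,"dz":0,"wx":0,"wy":0,"wz":0}]' 0;python3 go.py .544 -.045 .262 137
```

```text
time: 7.15
eef_pos: [0.5454, -0.0434, 0.263]
eef_rot: [0.37, 0.929, -0.0, -0.0]
force: [-0.4, 0.1, 0.4]
gripper_width: 0.425
gripper_force: 0.0
t 7.15 pos [ 0.5454 -0.0434  0.263 ] psi 136.51 tilt [-1.e-04 -1.e-04 -1.e+00] F [-0.36  0.13  0.41] M [-0.006  0.002  0.003] gw 36.25 gf 0.0 j6 31.9
d [-0.1 -2.1  1. ] w [-0.     0.    -0.009]
time: 7.65
eef_pos: [0.5463, -0.0424, 0.2634]
eef_rot: [0.37, 0.929, 0.002, 0.001]
force: [3.8, 5.1, -0.3]
gripper_width: 0.233
gripper_force: 58.8
t 7.65 pos [ 0.5463 -0.0424  0.2634] psi 136.55 tilt [ 0.0035  0.0037 -1.    ] F [ 3.76  5.09 -0.3 ] M [ 0.696 -0.53  -0.013] gw 19.94 gf 58.8 j6 31.9
d [-0.1 -3.4  1.4] w [ 0.005  0.    -0.008]
```

```bash
python3 -m inch '[{"dx":-0.7,"dy":1.1,"dz":0,"wx":0,"wy":0,"wz":0.18},{"dx":-1.3,"dy":0.9,"dz":0,"wx":0,"wy":0,"wz":0.36},{"dx":-2,"dy":0.6,"dz":0,"wx":0,"wy":0,"wz":0.54},{"dx":-2.5,"dy":0.2,"dz":0,"wx":0,"wy":0,"wz":0.72},{"dx":-2.9,"dy":-0.2,"dz":0,"wx":0,"wy":0,"wz":0.87}]' 0;  python3 go.py .545 -.044 .262 83.3; python3 -m inch '[{"dx":0,"dy":0,"dz":0,"wx":0,"wy":0,"wz":0.06},{"dx":0,"dy":0,"dz":0,"wx":0,"wy":0,"wz":0.06},{"dx":0,"dy":0,"dz":0,"wx":0,"wy":0,"wz":0.06}]' 0;python3 go.py .545 -.044 .262 83.3
```

```text
time: 8.28
eef_pos: [0.5481, -0.0442, 0.2634]
eef_rot: [0.729, 0.685, 0.003, -0.001]
force: [3.2, 6.6, 0.1]
gripper_width: 0.235
gripper_force: 60.0
t 8.28 pos [ 0.5481 -0.0442  0.2634] psi 86.46 tilt [ 0.003   0.0051 -1.    ] F [3.24 6.57 0.07] M [ 1.059 -0.501  0.102] gw 20.04 gf 60.0 j6 81.9
d [-0.  -3.1  1.4] w [ 0.002 -0.005  0.055]
time: 8.65
eef_pos: [0.5481, -0.0442, 0.2634]
eef_rot: [0.747, 0.664, 0.003, -0.001]
force: [2.7, 5.7, 0.3]
gripper_width: 0.233
gripper_force: 59.5
t 8.65 pos [ 0.5481 -0.0442  0.2634] psi 83.28 tilt [ 0.0031  0.0047 -1.    ] F [2.68 5.73 0.34] M [ 0.93  -0.5   -0.055] gw 19.92 gf 59.5 j6 85.0
d [-0.1 -3.1  1.4] w [ 0.003 -0.005 -0.   ]
```

The width stayed at 20 mm through the whole turn, so the flat stayed seated on the pad, and the tool is now aligned with the slot direction. From the two grip directions the spindle axis works out at about (0.546, −0.0444). I'll release and go to the collar.

```bash
python3 -m inch '[{"dx":1.2,"dy":0.4,"dz":0,"wx":0,"wy":0,"wz":0},{"dx":1.2,"dy":0.4,"dz":0,"wx":0,"wy":0,"wz":0}]' 0; python3 go.py .546 -.0444 .262 83.3;python3 -m inch '[{"dx":0,"dy":0,"dz":0,"wx":0,"wy":0,"wz":0},{"dx":0,"dy":0,"dz":0,"wx":0,"wy":0,"wz":0},{"dx":0,"dy":0,"dz":-40,"wx":0,"wy":0,"wz":0},{"dx":0,"dy":0,"dz":-80,"wx":0,"wy":0,"wz":0},{"dx":30,"dy":-5,"dz":-85,"wx":0,"wy":0,"wz":-0.1}]' 60;  python3 go.py .505 .354 .34 206.8
```

```text
time: 8.9
eef_pos: [0.5483, -0.0438, 0.2634]
eef_rot: [0.748, 0.664, 0.001, -0.0]
force: [2.8, 4.4, 0.1]
gripper_width: 0.234
gripper_force: 59.8
t 8.9 pos [ 0.5483 -0.0438  0.2634] psi 83.25 tilt [ 0.0019  0.0021 -1.    ] F [2.8  4.42 0.05] M [ 0.988 -0.493 -0.068] gw 19.97 gf 59.8 j6 85.2
d [-0.9 -2.3  1.4] w [ 0.002 -0.002 -0.001]
time: 9.52
eef_pos: [0.5474, -0.0159, 0.3521]
eef_rot: [0.714, 0.7, 0.001, 0.003]
force: [0.7, 0.6, 0.3]
gripper_width: 0.697
gripper_force: 0.0
t 9.53 pos [ 0.5474 -0.0159  0.3521] psi 88.87 tilt [ 0.0067 -0.0029 -1.    ] F [0.68 0.64 0.27] M [ 0.01  -0.005 -0.016] gw 59.53 gf 0.0 j6 82.5
d [369.  -49.8  10.7] w [ 1.000e-03  9.000e-03 -2.058e+00]
```

```bash
python3 -m inch '[{"dx":50,"dy":-7,"dz":0,"wx":0,"wy":0,"wz":-0.18},{"dx":100,"dy":-14,"dz":0,"wx":0,"wy":0,"wz":-0.36},{"dx":150,"dy":-21,"dz":0,"wx":0,"wy":0,"wz":-0.54},{"dx":200,"dy":-28,"dz":0,"wx":0,"wy":0,"wz":-0.72},{"dx":250,"dy":-35,"dz":0,"wx":0,"wy":0,"wz":-0.9}]' 60;  python3 go.py .505 .354 .34 206.8
```

```text
time: 10.15
eef_pos: [0.5158, 0.2374, 0.3479]
eef_rot: [0.335, 0.942, -0.001, 0.0]
force: [0.3, -0.6, 0.6]
gripper_width: 0.699
gripper_force: 0.0
t 10.15 pos [0.5158 0.2374 0.3479] psi 140.8 tilt [ 2.0e-04 -1.3e-03 -1.0e+00] F [ 0.27 -0.56  0.59] M [-0.019 -0.048 -0.014] gw 59.68 gf 0.0 j6 57.2
d [82.1 83.5  7.7] w [-1.000e-03  0.000e+00 -1.152e+00]
```

```bash
python3 -m inch '[{"dx":25,"dy":25,"dz":0,"wx":0,"wy":0,"wz":-0.18},{"dx":55,"dy":55,"dz":0,"wx":0,"wy":0,"wz":-0.36},{"dx":81,"dy":83,"dz":0,"wx":0,"wy":0,"wz":-0.54},{"dx":81,"dy":83,"dz":0,"wx":0,"wy":0,"wz":-0.72},{"dx":81,"dy":83,"dz":0,"wx":0,"wy":0,"wz":-0.9}]' 60; python3 -m inch '[{"dx":0,"dy":0,"dz":20,"wx":0,"wy":0,"wz":-0.18},{"dx":0,"dy":0,"dz":50,"wx":0,"wy":0,"wz":-0.25},{"dx":0,"dy":0,"dz":70,"wx":0,"wy":0,"wz":-0.25},{"dx":0,"dy":0,"dz":70,"wx":0,"wy":0,"wz":-0.25}]' 66;  python3 go.py .505 .354 .18 206.8;python3 - <<'E'
from h import *
from station import vision
p=vision.snapshot("side");pickle.dump(p,open("side3.pkl","wb"));s=p["color"][330:480,260:440]
q=vision.snapshot("top");pickle.dump(q,open("top3.pkl","wb"));t=q["color"][210:320,100:240]
cv2.imwrite("pics/g3.png",np.hstack([cv2.resize(t,(400,314)),cv2.resize(s,(376,314))]))
E
```

```text
time: 10.78
eef_pos: [0.5063, 0.3523, 0.3474]
eef_rot: [-0.108, 0.994, -0.001, -0.0]
force: [-0.2, 0.1, 0.4]
gripper_width: 0.704
gripper_force: 0.0
time: 11.28
eef_pos: [0.5056, 0.351, 0.2753]
eef_rot: [-0.228, 0.974, -0.001, -0.003]
force: [-0.2, 0.3, -0.2]
gripper_width: 0.776
gripper_force: 0.0
t 11.28 pos [0.5056 0.351  0.2753] psi -153.64 tilt [-0.0046 -0.0035 -1.    ] F [-0.23  0.28 -0.17] M [-0.012 -0.041 -0.003] gw 66.29 gf 0.0 j6 2.2
d [-1.3  3.  95.2] w [-0.001 -0.006 -0.008]
```

View pics/g3.png

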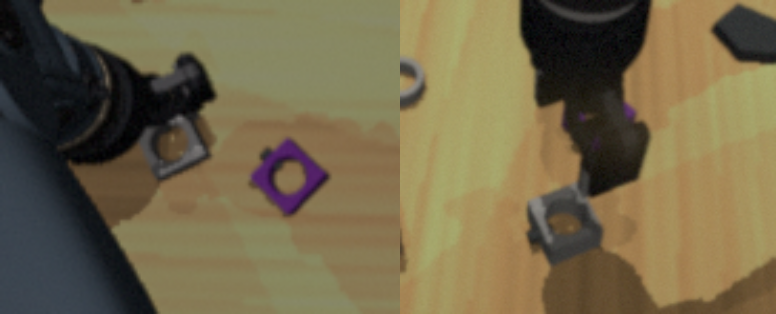

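The grey collar is untouched at top-crop (173,148), with the open gripper above it and the purple one well clear at (290,175). I'll descend and check the offset before closing.

```bash
python3 -m inch '[{"dx":-1,"dy":2,"dz":40,"wx":0,"wy":0,"wz":0},{"dx":-1,"dy":2,"dz":75,"wx":0,"wy":0,"wz":0},{"dx":-1,"dy":2,"dz":90,"wx":0,"wy":0,"wz":0},{"dx":-1,"dy":2,"dz":97,"wx":0,"wy":0,"wz":0},{"dx":-1,"dy":2,"dz":97,"wx":0,"wy":0,"wz":0}]' 66;  python3 go.py .505 .354 .178 206.8
```

```text
time: 12.0
eef_pos: [0.5069, 0.3545, 0.1821]
eef_rot: [-0.228, 0.974, 0.0, 0.001]
force: [0.1, -0.3, 1.0]
gripper_width: 0.77
gripper_force: 0.0
t 12.0 pos [0.5069 0.3545 0.1821] psi -153.61 tilt [ 1.5e-03  7.0e-04 -1.0e+00] F [ 0.08 -0.28  1.03] M [-0.01  -0.018 -0.041] gw 65.77 gf 0.0 j6 2.4
d [1.9 0.4 4.1] w [-0.     0.002 -0.007]
```

```bash
python3 -m inch '[{"dx":1.5,"dy":0,"dz":3,"wx":0,"wy":0,"wz":0},{"dx":1.5,"dy":0,"dz":3,"wx":0,"wy":0,"wz":0}]' 60;  python3 go.py .505 .354 .178 206.8;  python3 -m inch '[{"dx":0,"dy":0,"dz":0,"wx":0,"wy":0,"wz":0},{"dx":0,"dy":0,"dz":0,"wx":0,"wy":0,"wz":0},{"dx":0,"dy":0,"dz":0,"wx":0,"wy":0,"wz":0},{"dx":0,"dy":0,"dz":0,"wx":0,"wy":0,"wz":0}]' 0;python3 go.py .505 .354 .178 206.8
```

```text
time: 12.25
eef_pos: [0.5053, 0.3537, 0.1789]
eef_rot: [-0.228, 0.974, 0.0, 0.001]
force: [-0.2, 0.2, -0.1]
gripper_width: 0.706
gripper_force: 0.0
t 12.25 pos [0.5053 0.3537 0.1789] psi -153.6 tilt [ 1.2e-03  6.0e-04 -1.0e+00] F [-0.2   0.19 -0.06] M [ 0.009  0.035 -0.003] gw 60.27 gf 0.0 j6 2.4
d [0.1 0.4 0.9] w [ 0.     0.001 -0.007]
time: 12.75
eef_pos: [0.5054, 0.354, 0.1791]
eef_rot: [-0.228, 0.974, 0.001, 0.001]
force: [-0.9, 0.9, 5.8]
gripper_width: 0.477
gripper_force: 64.1
t 12.75 pos [0.5054 0.354  0.1791] psi -153.59 tilt [ 0.0015  0.0014 -1.    ] F [-0.85  0.89  5.83] M [0.283 0.186 0.073] gw 40.7 gf 64.1 j6 2.4
d [0.4 0.2 1.1] w [ 0.001  0.002 -0.007]
```

Gripped: the opening reads 40.7 mm, the same 1.1 mm low as it read on the spindle. I'll lift and start the swing to the spindle.

```bash
python3 -m inch '[{"dx":0,"dy":0,"dz":-30,"wx":0,"wy":0,"wz":0},{"dx":0,"dy":0,"dz":-80,"wx":0,"wy":0,"wz":0.05},{"dx":0,"dy":0,"dz":-130,"wx":0,"wy":0,"wz":0.2},{"dx":0,"dy":-30,"dz":-167,"wx":0,"wy":0,"wz":0.38},{"dx":10,"dy":-70,"dz":-167,"wx":0,"wy":0,"wz":0.56}]' 0;  python3 go.py .546 -.0444 .345 -170
```

```text
time: 13.38
eef_pos: [0.5283, 0.2867, 0.3484]
eef_rot: [0.052, 0.999, 0.001, 0.003]
force: [0.3, -0.2, -2.6]
gripper_width: 0.477
gripper_force: 63.3
t 13.38 pos [0.5283 0.2867 0.3484] psi 174.08 tilt [ 0.0065  0.0018 -1.    ] F [ 0.28 -0.25 -2.58] M [-0.024 -0.083  0.022] gw 40.72 gf 63.3 j6 28.0
d [ -51.7 -327.5    2.9] w [ 0.002  0.007 -0.278]
```

```bash
python3 -m inch '[{"dx":-8,"dy":-50,"dz":0,"wx":0,"wy":0,"wz":0.18},{"dx":-16,"dy":-100,"dz":0,"wx":0,"wy":0,"wz":0.36},{"dx":-24,"dy":-150,"dz":0,"wx":0,"wy":0,"wz":0.54},{"dx":-32,"dy":-200,"dz":0,"wx":0,"wy":0,"wz":0.72},{"dx":-40,"dy":-250,"dz":0,"wx":0,"wy":0,"wz":0.9}]' 0;  python3 go.py .546 -.0444 .345 80
```

```text
time: 14.0
eef_pos: [0.5416, 0.0319, 0.3431]
eef_rot: [0.482, 0.876, -0.001, -0.001]
force: [1.0, 1.3, -1.9]
gripper_width: 0.479
gripper_force: 63.3
t 14.0 pos [0.5416 0.0319 0.3431] psi 122.39 tilt [-3.2e-03 -6.0e-04 -1.0e+00] F [ 1.04  1.34 -1.87] M [-0.015 -0.045 -0.009] gw 40.95 gf 63.3 j6 53.9
d [-66.8 -37.2  -1.8] w [-0.003 -0.     0.74 ]
```

```bash
python3 -m inch '[{"dx":-30,"dy":-17,"dz":0,"wx":0,"wy":0,"wz":0.18},{"dx":-66,"dy":-37,"dz":0,"wx":0,"wy":0,"wz":0.36},{"dx":-66,"dy":-37,"dz":0,"wx":0,"wy":0,"wz":0.54},{"dx":-66,"dy":-37,"dz":0,"wx":0,"wy":0,"wz":0.72},{"dx":-66,"dy":-37,"dz":0,"wx":0,"wy":0,"wz":0.9}]' 0;  python3 -m inch '[{"dx":0,"dy":0,"dz":0,"wx":0,"wy":0,"wz":0.18},{"dx":0,"dy":0,"dz":0,"wx":0,"wy":0,"wz":0.36},{"dx":0,"dy":0,"dz":0,"wx":0,"wy":0,"wz":0.54},{"dx":0,"dy":0,"dz":0,"wx":0,"wy":0,"wz":0.72},{"dx":0,"dy":0,"dz":0,"wx":0,"wy":0,"wz":0.9}]' 0;python3 go.py .546 -.0444 .345 -6.7
```

```text
time: 14.62
eef_pos: [0.5463, -0.0423, 0.343]
eef_rot: [0.815, 0.579, -0.002, -0.001]
force: [0.5, -0.1, -2.9]
gripper_width: 0.478
gripper_force: 63.3
time: 15.25
eef_pos: [0.5463, -0.0419, 0.343]
eef_rot: [0.986, 0.167, -0.002, -0.0]
force: [-0.1, 0.1, -2.5]
gripper_width: 0.472
gripper_force: 63.3
t 15.25 pos [ 0.5463 -0.0419  0.343 ] psi 19.26 tilt [-0.0038 -0.     -1.    ] F [-0.08  0.07 -2.5 ] M [ 0.026 -0.065 -0.052] gw 40.33 gf 63.3 j6 149.3
d [-1.1  2.2 -2. ] w [-0.     0.004  0.453]
```

```bash
python3 -m inch '[{"dx":-1,"dy":2,"dz":0,"wx":0,"wy":0,"wz":0.18},{"dx":-1,"dy":2,"dz":5,"wx":0,"wy":0,"wz":0.36},{"dx":-1,"dy":2,"dz":15,"wx":0,"wy":0.004,"wz":0.453},{"dx":-1,"dy":2,"dz":23,"wx":0,"wy":0.004,"wz":0.453},{"dx":-1,"dy":2,"dz":23,"wx":0,"wy":0.004,"wz":0.453}]' 0; python3 -m inch '[{"dx":0,"dy":0,"dz":0,"wx":0,"wy":0,"wz":0},{"dx":0,"dy":0,"dz":0,"wx":0,"wy":0,"wz":0}]' 0; python3 go.py .546 -.0444 .31 -6.7;python3 - <<'E'
from h import *
from station import vision
p=vision.snapshot("side");pickle.dump(p,open("side4.pkl","wb"))
cv2.imwrite("pics/g4.png",cv2.convertScaleAbs(cv2.resize(p["color"][180:280,270:390],None,fx=6,fy=6,interpolation=cv2.INTER_CUBIC),alpha=1.8))
E
```

```text
time: 15.88
eef_pos: [0.5459, -0.044, 0.3199]
eef_rot: [0.999, -0.055, -0.0, -0.0]
force: [0.0, 0.4, -2.1]
gripper_width: 0.48
gripper_force: 63.3
time: 16.12
eef_pos: [0.5467, -0.0441, 0.3225]
eef_rot: [0.998, -0.055, 0.002, -0.0]
force: [-0.2, 0.9, -1.6]
gripper_width: 0.477
gripper_force: 63.3
t 16.12 pos [ 0.5467 -0.0441  0.3225] psi -6.32 tilt [ 4.7e-03  2.0e-04 -1.0e+00] F [-0.2   0.86 -1.62] M [ 0.017 -0.061  0.015] gw 40.7 gf 63.3 j6 174.7
d [-0.7  0.4 12.5] w [-0.001 -0.005  0.007]
```

View pics/g4.png

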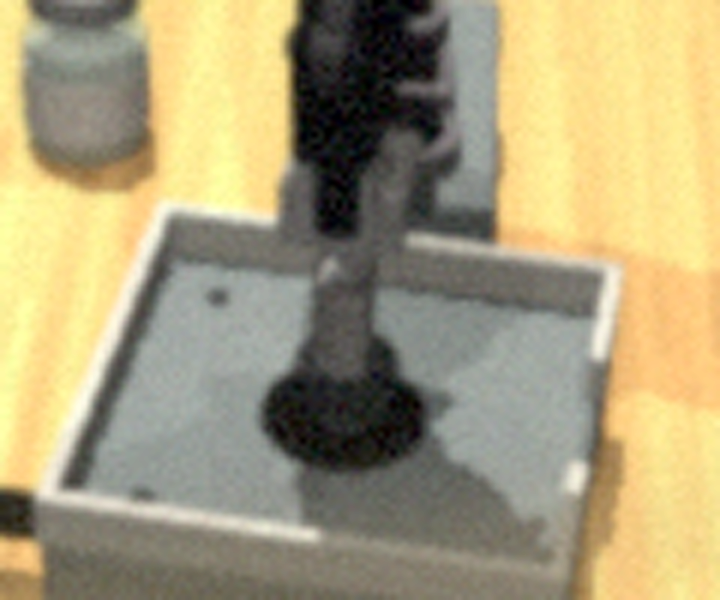

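The collar hangs just above the spindle at crop x≈283–408, with the spindle at x≈313–375 and its flat on the right, towards the slot. The two are centred within about 1–2 mm, so I'll descend slowly and watch the forces.

```bash
python3 -m inch '[{"dx":-0.5,"dy":0.2,"dz":8,"wx":0,"wy":0,"wz":0},{"dx":-0.5,"dy":0.2,"dz":14,"wx":0,"wy":0,"wz":0},{"dx":-0.5,"dy":0.2,"dz":18,"wx":0,"wy":0,"wz":0},{"dx":-0.5,"dy":0.2,"dz":21,"wx":0,"wy":0,"wz":0},{"dx":-0.5,"dy":0.2,"dz":21,"wx":0,"wy":0,"wz":0}]' 0; python3 go.py .546 -.0444 .30 -6.7;python3 -m inch '[{"dx":0,"dy":0,"dz":2,"wx":0,"wy":0,"wz":0},{"dx":0,"dy":0,"dz":4,"wx":0,"wy":0,"wz":0},{"dx":0,"dy":0,"dz":4,"wx":0,"wy":0,"wz":0}]' 0; python3 go.py .546 -.0444 .30 -6.7
```

```text
time: 16.8
eef_pos: [0.5459, -0.0441, 0.3006]
eef_rot: [0.998, -0.055, 0.002, -0.0]
force: [-0.4, -0.0, -2.4]
gripper_width: 0.476
gripper_force: 63.3
t 16.8 pos [ 0.5459 -0.0441  0.3006] psi -6.34 tilt [ 3.3e-03  6.0e-04 -1.0e+00] F [-0.4  -0.01 -2.36] M [ 0.028 -0.02   0.   ] gw 40.66 gf 63.3 j6 174.7
d [0.1 0.3 0.6] w [-0.001 -0.003  0.006]
time: 17.18
eef_pos: [0.546, -0.0442, 0.2968]
eef_rot: [0.998, -0.055, 0.002, -0.0]
force: [-0.2, -0.1, -2.1]
gripper_width: 0.474
gripper_force: 63.3
t 17.18 pos [ 0.546  -0.0442  0.2968] psi -6.34 tilt [ 3.6e-03  5.0e-04 -1.0e+00] F [-0.25 -0.12 -2.08] M [ 0.057 -0.003  0.011] gw 40.5 gf 63.3 j6 174.7
d [ 0.   0.2 -3.2] w [-0.001 -0.004  0.006]
```

No contact force yet, and the collar's bottom should already be below the spindle's top. Continuing.

```bash
python3 -m inch '[{"dx":0,"dy":0,"dz":4,"wx":0,"wy":0,"wz":0},{"dx":0,"dy":0,"dz":8,"wx":0,"wy":0,"wz":0},{"dx":0,"dy":0,"dz":12,"wx":0,"wy":0,"wz":0}]' 0; python3 go.py .546 -.0444 .262 -6.7;python3 -m inch '[{"dx":0,"dy":0,"dz":4,"wx":0,"wy":0,"wz":0},{"dx":0,"dy":0,"dz":8,"wx":0,"wy":0,"wz":0},{"dx":0,"dy":0,"dz":12,"wx":0,"wy":0,"wz":0},{"dx":0,"dy":0,"dz":15,"wx":0,"wy":0,"wz":0}]' 0; python3 go.py .546 -.0444 .262 -6.7
```

```text
time: 17.55
eef_pos: [0.5461, -0.0442, 0.2845]
eef_rot: [0.998, -0.055, 0.002, -0.0]
force: [-0.1, 0.4, -2.7]
gripper_width: 0.481
gripper_force: 63.3
t 17.55 pos [ 0.5461 -0.0442  0.2845] psi -6.34 tilt [ 3.6e-03  5.0e-04 -1.0e+00] F [-0.13  0.45 -2.67] M [0.014 0.03  0.039] gw 41.1 gf 63.3 j6 174.7
d [-0.1  0.3 22.5] w [-0.001 -0.004  0.006]
time: 18.05
eef_pos: [0.5461, -0.0441, 0.2696]
eef_rot: [0.998, -0.055, 0.002, -0.0]
force: [0.6, -0.8, -2.4]
gripper_width: 0.476
gripper_force: 63.3
t 18.05 pos [ 0.5461 -0.0441  0.2696] psi -6.34 tilt [ 3.7e-03  5.0e-04 -1.0e+00] F [ 0.55 -0.76 -2.37] M [-0.065  0.005  0.009] gw 40.67 gf 63.3 j6 174.7
d [-0.1  0.3  7.6] w [-0.001 -0.004  0.006]
```

```bash
python3 -m inch '[{"dx":0,"dy":0,"dz":5,"wx":0,"wy":0,"wz":0},{"dx":0,"dy":0,"dz":9,"wx":0,"wy":0,"wz":0},{"dx":0,"dy":0,"dz":12,"wx":0,"wy":0,"wz":0},{"dx":0,"dy":0,"dz":15,"wx":0,"wy":0,"wz":0}]' 0; python3 go.py .546 -.0444 .254 -6.7;python3 -m inch '[{"dx":0,"dy":0,"dz":1,"wx":0,"wy":0,"wz":0},{"dx":0,"dy":0,"dz":2,"wx":0,"wy":0,"wz":0},{"dx":0,"dy":0,"dz":3,"wx":0,"wy":0,"wz":0},{"dx":0,"dy":0,"dz":3,"wx":0,"wy":0,"wz":0}]' 0; python3 go.py .546 -.0444 .254 -6.7
```

```text
time: 18.55
eef_pos: [0.5462, -0.0441, 0.2558]
eef_rot: [0.998, -0.055, 0.002, -0.0]
force: [-1.9, -0.2, 4.7]
gripper_width: 0.477
gripper_force: 64.0
t 18.55 pos [ 0.5462 -0.0441  0.2558] psi -6.34 tilt [ 4.3e-03  2.0e-04 -1.0e+00] F [-1.92 -0.15  4.72] M [ 0.046  0.632 -0.06 ] gw 40.71 gf 64.0 j6 174.7
d [-0.2  0.3  1.8] w [-0.001 -0.004  0.006]
time: 19.05
eef_pos: [0.5462, -0.0441, 0.254]
eef_rot: [0.998, -0.055, 0.002, -0.0]
force: [-4.4, 0.6, 11.1]
gripper_width: 0.473
gripper_force: 64.9
t 19.05 pos [ 0.5462 -0.0441  0.254 ] psi -6.34 tilt [ 4.9e-03  1.0e-04 -1.0e+00] F [-4.44  0.59 11.08] M [ 0.181  1.285 -0.025] gw 40.36 gf 64.9 j6 174.7
d [-0.2  0.3  0. ] w [-0.001 -0.005  0.006]
```

The seat is bottomed: TCP z 0.254 as predicted, with about 13 N net. I'll let it settle and look once before handing in.

```bash
python3 -m inch '[{"dx":0,"dy":0,"dz":0.5,"wx":0,"wy":0,"wz":0},{"dx":0,"dy":0,"dz":0.5,"wx":0,"wy":0,"wz":0},{"dx":0,"dy":0,"dz":0.5,"wx":0,"wy":0,"wz":0}]' 0; python3 go.py .546 -.0444 .254 -6.7;python3 - <<'E'
from h import *
from station import vision
p=vision.snapshot("side")
cv2.imwrite("pics/g5.png",cv2.convertScaleAbs(cv2.resize(p["color"][180:280,270:390],None,fx=6,fy=6,interpolation=cv2.INTER_CUBIC),alpha=1.8))
E
```

```text
time: 19.42
eef_pos: [0.5462, -0.0441, 0.254]
eef_rot: [0.998, -0.055, 0.003, -0.0]
force: [-6.4, -0.1, 12.3]
gripper_width: 0.473
gripper_force: 65.0
t 19.43 pos [ 0.5462 -0.0441  0.254 ] psi -6.34 tilt [ 0.005 -0.    -1.   ] F [-6.38 -0.14 12.31] M [0.162 1.46  0.056] gw 40.41 gf 65.0 j6 174.7
d [-0.1  0.3  0. ] w [-0.001 -0.005  0.006]
```

View pics/g5.png

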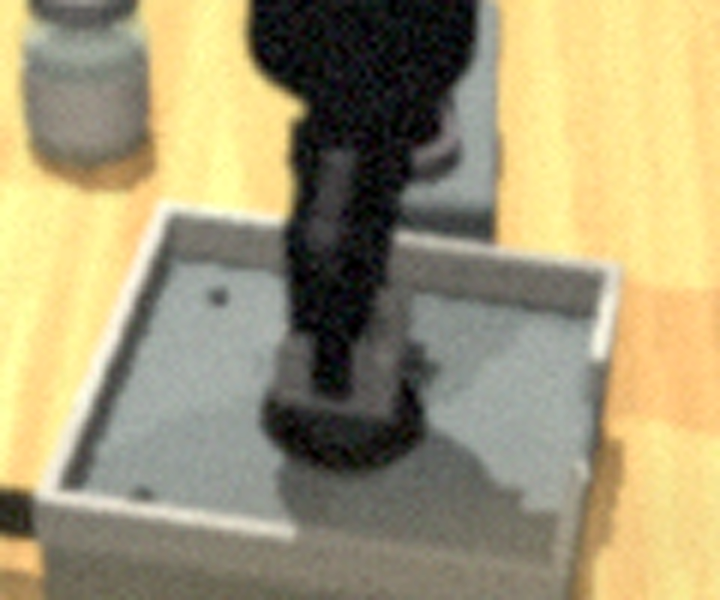

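The collar sits level on the seat at crop (340,385), round the spindle and gripped. Its screw, at (425,365), points right, towards the slot side. Handing in.

```bash
python3 -c "
from station import robot
print(robot.close_job())"
```

```text
the job is handed in; nothing more can be done
None
```

The job is handed in with every step carried out: stop pressed and let up, then brake-release, spindle turned so its flat faces the slot, and the collar lowered over it and held gripped with the seat fully down (about 12 N at the wrist); the station returned no verdict, so I can't say how it was judged.

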